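Free a jammed dosing cartridge from its dock

TASK

The white dosing cartridge with the blue neck is jammed in the dock. Push the steel bail back over its top so that it stays open by itself, then work the cartridge loose by rocking it sideways, once to each side or more, until both yellow cheeks are pushed well back (do not touch the cheeks and do not force it out while they still pinch it), lift it out and set it down, not dropped, upright in the middle of the white pad in the blue basket. Leave the bail open and let go, without moving the flasks or anything else on the bench.

Things in the scene. Friction and masses are not known exactly. Their poses are not given: they have to be found in the camera images.
- dock: Grey and white dock fixed to the bench, 125 mm (x) by 150 mm (y), 50 mm high, with 78 mm hinge posts at its rear corners. Origin: on the bench (z = 0) under the centre of the bay where the cartridge stands; x points to its rear (away from the robot, give or take the yaw), y to its left, z up.
- bay (a point): Centre of the floor of the dock's bay, 6 mm above the dock's origin. The bay is open at the top. White walls 50 mm high before and behind it (inner faces at x = -24 and +24 mm) let the cartridge tilt only along y; black blocks 26 mm high at y = -28 and +28 mm keep its foot in place.
- cartridge: Loose cartridge, 150 mm tall, 0.5 kg (times 0.8 to 1.3). Origin: centre of its underside, z up; in the dock its axes are those of the dock and it stands upright on the bay floor. White foot, a wedge, wide end down: 44 mm (x), in y 52 mm at the bottom narrowing to 36 mm at 60 mm height; white body 44 by 36 mm from 60 to 115 mm; blue grip neck 36 (x) by 28 mm (y) from 115 to 150 mm.
- cartridge_top (a point): Centre of the flat top of the blue neck, 150 mm above the origin. Pushed along y at the neck with about 10 N the cartridge tips about the bottom edge of its foot and shoves that side's cheek outward; let go, it falls back upright. Pushing the neck about 30 mm past first contact opens the cheek about 6 mm; do not exceed 34 mm.
- cheek_left (a joint): Travel of the left (dock +y) yellow cheek, m: 0 at the start, pinching the wedge; grows as it is pushed outward along the dock's y, stop at 0.010. Very stiff (28 N), it stays where it is pushed. 42 mm (x) by 36 mm (y) by 10 mm, underside 46 mm above the bench. Past 5 mm the foot is free of it; over 4 mm counts as well back.
- cheek_right (a joint): The same for the right (dock -y) cheek; it grows as the cheek is pushed towards the dock's -y.
- cheek_left_nose (a point): Middle of the inner upper edge of the left cheek, 56 mm above the bench; at the start at y = +21 mm in the dock's frame.
- cheek_right_nose (a point): Middle of the inner upper edge of the right cheek; at the start at y = -21 mm in the dock's frame.
- bail (a joint): Angle of the U-shaped steel bail, rad. 0: closed, its crossbar lies over the cartridge top; it grows as the bail swings up and to the rear (dock +x). It is straight above its hinge at 0.55; short of that it falls shut, past it it falls open by its own weight to the stop at 1.43. It moves with under 2 N.
- bail_tab (a point): Centre of the red finger tab (32 mm wide, 9 mm thick, 36 mm long) standing up from the middle of the bail's crossbar, 133 mm from the hinge. The crossbar is round, 10 mm thick, 120 mm long, along the dock's y; closed, its axis is 163 mm above the bench at x = 0 of the dock, 7 mm above the cartridge top.
- bail_hinge (a point): Middle of the bail's hinge axis, along the dock's y: at x = +60 mm, z = 66 mm in the dock's frame. The open bail reaches 180 mm behind the dock's origin and is then 170 mm high at most.
- basket: Blue slatted plastic basket, fixed, 310 mm (x) by 135 mm (y), walls 60 mm high and 5 mm thick, floor 5 mm thick. Origin: centre of its underside on the bench. Three places in a row along its x, 95 mm apart: two hold flasks, the third the white pad.
- pad: White square pad, 84 by 84 mm, 3 mm thick, fixed on the basket floor in one of the three places. Origin: centre of its underside; its top is 8 mm above the bench. The cartridge goes here, in any yaw.
- flask1: Conical glass flask with green stopper in the basket, 68 mm wide at the bottom, 30 mm at the neck, 120 mm tall. Origin: centre of its underside. Leave alone.
- flask2: The other flask, the same.
- amber_bottle: Amber bottle, 60 mm wide, 115 mm tall, standing between dock and basket. Origin: centre of its underside. Leave alone.
- wash_bottle: White wash bottle with yellow spout, 68 mm wide, 170 mm tall. Origin: centre of its underside. Leave alone.
- jug: Clear jug with handle, 90 mm wide, 130 mm tall. Origin: centre of its underside. Leave alone.
- beaker: Small glass beaker, 60 mm wide, 70 mm tall. Origin: centre of its underside. Leave alone.
- spatula: Spatula, 160 mm long, lying on the bench nearest the robot. Origin: mid-length, on the bench. Leave alone.
Mind the look-alikes: they are no part of the job. Leave any purple look-alike of the cartridge alone.

How it is judged:
On the way, in this order (a step that is already met when the one before it is completed fails the run):
1. the bail is swung over and stays open (value of joint bail above 1.2 rad), for 0.2 s.
2. the cartridge is rocked to one side: one cheek is pushed back more than 4 mm (value of joint any of cheek_left, cheek_right above 0.004 m), for 0.1 s.
3. the cartridge is rocked to the other side: both cheeks are pushed back more than 4 mm (value of joint each of cheek_left, cheek_right above 0.004 m), for 0.1 s.
4. the cartridge is lifted clear of the dock (z of cartridge in the frame of dock above 0.06 m), for 0.1 s.
At the end, for the whole second after the job is handed in: The cartridge stands upright (within 0.08 rad) and at rest on the pad, its centre within 22 mm of the pad's, and the bail is open beyond 1.2 rad (horizontal distance between cartridge and pad below 0.022 m and z of cartridge in the frame of pad below 0.009 m and angle between cartridge's own z axis and vertical below 0.08 rad and linear speed of cartridge below 0.02 m/s and value of joint bail above 1.2 rad); the robot touches nothing.
It fails at once if the cartridge is forced out: raised more than 12 mm while a cheek is pushed back less than 4 mm (z of cartridge in the frame of dock above 0.018 m and value of joint any of cheek_left, cheek_right below 0.004 m).
It fails at once if the robot touches a cheek (contact force between any of the fingers, the arm and cheek_left above 0.5 N or contact force between any of the fingers, the arm and cheek_right above 0.5 N).
It fails at once if the cartridge is dropped (falls faster than 0.5 m/s unheld) (contact force between the fingers and cartridge below 0.05 N and linear speed of cartridge above 0.5 m/s).
It fails at once if a bystander is moved more than 25 mm (flasks) or 30 mm (others) (distance of any of flask1, flask2 from where it was at the start of the episode above 0.025 m or distance of any of amber_bottle, wash_bottle, jug, beaker, spatula from where it was at the start of the episode above 0.03 m).
It fails at once if a flask is tipped over (angle between any of flask1, flask2's own z axis and vertical above 0.4 rad).
It also fails if it takes over 69 s, if anything falls off the work surface, if the arm or the gripper's body presses on something with over 40 N, if the wrist force passes 120 N, or if a joint passes its speed limit or range.

ROBOT

A 6-joint arm with a two-finger parallel gripper is mounted at the origin on the work surface. World frame = base frame: x ahead of the robot, y to its left, z up, the work surface at z = 0. Lengths are in m, angles in rad, forces in N, time in s.
With the tool pointing down it reaches from about 0.3 to 1 m from the base axis. Payload 5.1 kg.
Tool frame: the origin (TCP) lies midway between the tips of the shut fingers; the grasp point (between the pads) lies 19 mm behind it; z points along the fingers, y is the line along which they close (so a half turn about z gives the same grasp; the last joint's range is limited). The gripper opens to 95 mm and grips with 3 to 60 N. Pads are 20 mm wide; open, the fingers measure 119 mm over their backs; the gripper's body (75 mm by 180 mm) begins 59 mm behind the grasp point.
Start: joints at [1.198, 0.124, 1.65, -0, 1.367, -0.083], TCP at [0.186, 0.623, 0.215] pointing down, gripper open.
Joint ranges: [-2.61, 2.61], [-1.02, 2.33], [0.03, 2.71], [-1.35, 4.49], [0.32, 2.68], [-2.91, 2.91]. Speed limits (rad/s): [2.57, 2.57, 3.14, 3.14, 3.14, 3.14].

INTERFACE

Orientations are given as a rotation vector (axis times angle).
In Python, from workcell import monitor, grab_frame, calibration, manip gives the robot as it stands.
- The arm moves only by the tool move_arm, never from a script. Its argument "motion" is a list of rows, each a list of 7 numbers: the shift along the world's x, y, z in cm, then the turn, a rotation vector about the world's x, y, z in degrees, then the finger opening in cm, from 0 to 9.51. A call has 1 to 8 rows; each row is the pose to reach, as a shift and turn from the pose commanded when the call began; what a row does not reach only later rows make up. A row lasts 1/8 s, in which the tool goes at most 62.5 mm and 10.7 degrees, less where a joint would pass 70% of its speed; a pose out of reach is approached as far as the arm can. A call with a gripper value outside its range is refused whole. The fingers move at their own pace and stop on an object; "squeeze" is the grip in N (left out, the last holds). Time passes only in rows, so rows that repeat a pose let the fingers close. It gives the time, the measured TCP pose, the force, the opening and the grip force at its end, in the units of the state.
- monitor.sense(): the state, without advancing time (a new reading comes with each control period).
- grab_frame(name): name is "scene" or "top"; returns the picture (420x560x3 uint8, blue, green, red); there is no depth.
- calibration(name): a dict with "intrinsics" (3x3 intrinsics, pixels), "world_from_camera" (4x4, takes a point from camera to world coordinates). Camera axes: x right, y down, z forward; pixel columns grow to the right and rows downward; lengths in m; the calibration is good to about 2 mm. A picture is of the moment at which its call begins. calibration takes no time and is no camera call.
- manip.sign_off(): hands the job in; it is judged then, once.
The state is a dict: "time_s": time; "joint_pos": joint angles; "joint_vel": joint speeds; "joint_efforts": joint torques, N m; "position": TCP position; "tcp_rot": TCP orientation; "force": force on the tool from outside, world axes, zero at the start; "moment": the same for the moment, N m; "opening": opening from 0.0 (shut) to 1.0 (fully open); "finger_force": force on a finger pad.
Only numpy, scipy, OpenCV 4.12 (cv2) and the standard library are available. Lean on these libraries where they do the work, as an engineer would, in place of code of your own. Each camera call takes 0.05 s, during which the arm holds its last target. There are 200 camera calls.

## Working session

There is one attempt and no reset: what is moved stays moved. The work goes in short steps, Python scripts to look and compute and a tool call to move; the robot and the scene stay as the last step left them, time stands still between calls to the robot, and variables do not carry over. Pictures are saved under pics/ and viewed, at most 10 in all, crops included, and the job is handed in when it is done.

Besides the shell and the picture viewer there is one more tool, called after "Request:" by a JSON object that holds its "method" and its "body". move_arm: Moves the arm, as the interface text tells. Its arguments: {"type":"object","properties":{"motion":{"type":"array"},"squeeze":{"type":"number"}},"required":["motion"]}

```bash
mkdir -p pics
python3 - <<'E'
from workcell import monitor, grab_frame, calibration
import cv2,numpy as np
for n in("scene","top"):
    cv2.imwrite(f"pics/{n}0.png",grab_frame(n)); c=calibration(n); print(n,np.round(c["intrinsics"],1).tolist(),np.round(c["world_from_camera"],3).tolist())
s=monitor.sense();print(s)
E
```

```text
scene [[468.7, 0.0, 284.0], [0.0, 468.7, 208.7], [0.0, 0.0, 1.0]] [[0.772, 0.478, -0.419, 1.059], [0.635, -0.575, 0.516, -0.62], [0.006, -0.664, -0.747, 1.049], [0.0, 0.0, 0.0, 1.0]]
top [[524.8, 0.0, 280.1], [0.0, 524.8, 206.5], [0.0, 0.0, 1.0]] [[0.014, -0.99, 0.143, 0.365], [-1.0, -0.014, -0.002, 0.014], [0.004, -0.143, -0.99, 1.518], [0.0, 0.0, 0.0, 1.0]]
{'time_s': 0.1, 'joint_pos': array([ 1.19842826e+00,  1.24434133e-01,  1.65154970e+00, -3.17566987e-05,
        1.36748867e+00, -8.26398707e-02]), 'joint_vel': array([-7.78649210e-04,  4.17320852e-05, -2.81112272e-03,  1.63595216e-03,
       -1.03390238e-03, -4.73954192e-04]), 'joint_efforts': array([ 3.78273107e-04, -4.18881011e+01, -3.61096966e+01,  7.76161719e-02,
        4.61145421e-02, -6.56672523e-05]), 'position': array([0.18554731, 0.62234341, 0.21350644]), 'tcp_rot': array([-4.53446852e-01, -3.10829672e+00,  2.88741872e-03]), 'force': array([0.23714482, 0.24835494, 0.21636125]), 'moment': array([ 0.00368703,  0.04033329, -0.01610881]), 'finger_force': 0.0, 'opening': 1.0012239345393694}
```

View pics/scene0.png

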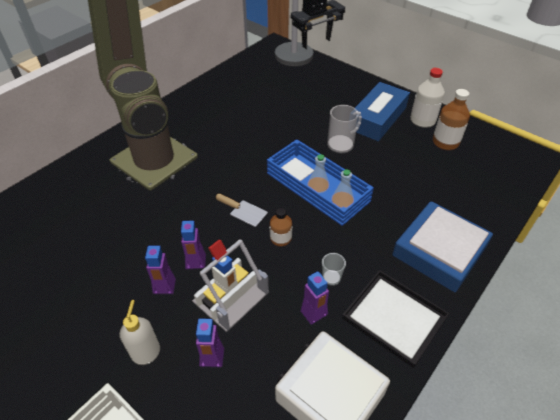

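View pics/top0.png

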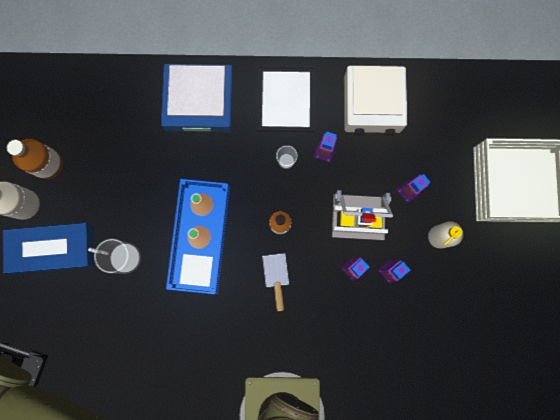

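Top image: the dock is at about (360,218), with the cartridge and red tab at (368,216). The pad is at (197,270) and the flasks at (203,205) and (200,237). The possible mix-ups are the purple cartridges at (327,146), (414,187), (356,268) and (395,271). I'm choosing the white cartridge with the blue neck, standing in the dock. Next is a close crop to check that and measure.

```bash
cat > h.py <<'E'
import cv2,numpy as np
from workcell import monitor, grab_frame, calibration, manip
def at(n,u,v,z):
    c=calibration(n);T=c["world_from_camera"];r=T[:3,:3]@np.linalg.solve(c["intrinsics"],[u,v,1]);o=T[:3,3]
    return o+r*(z-o[2])/r[2]
def px(n,p):
    c=calibration(n);q=np.linalg.inv(c["world_from_camera"])@np.r_[p,1];k=c["intrinsics"]@q[:3];return k[:2]/k[2]
def crop(im,u,v,w,h,k): return cv2.resize(im[v:v+h,u:u+w],None,fx=k,fy=k,interpolation=cv2.INTER_CUBIC)
E
python3 - <<'E'
from h import *
a=cv2.imread("pics/top0.png");b=cv2.imread("pics/scene0.png")
cv2.imwrite("pics/c1.png",np.hstack([crop(a,320,170,80,100,5),crop(b,185,235,80,100,5)]))
E
```

```text
(no output)
```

View pics/c1.png

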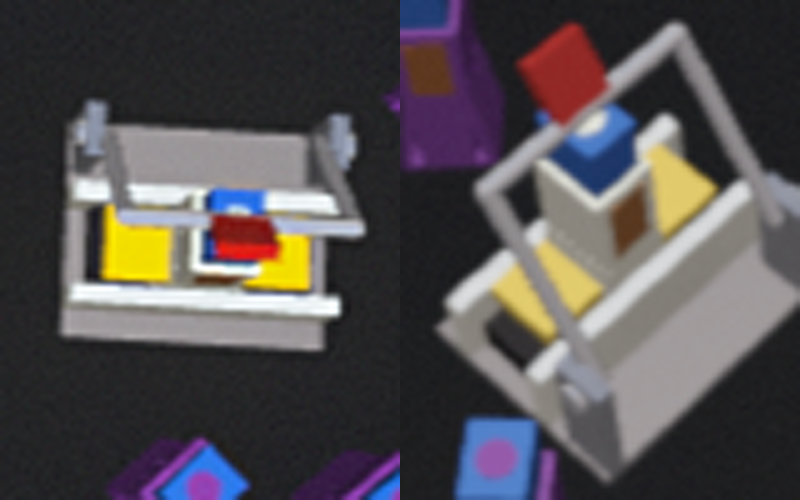

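Run:
```python
from h import *
from scipy.optimize import least_squares
obs=[("top",344,213.2,[0,.06,.163]),("top",392.5,215.6,[0,-.06,.163]),("scene",202,272.6,[0,-.06,.163]),("scene",241,241,[0,.06,.163]) ,
]
obs[2]=("scene",202.3,272.4,[0,.06,.163]);obs[3]=("scene",240.6,241,[0,-.06,.163])
for sw in (0,1):
  o=[list(x) for x in obs]
  if sw: o[2][3],o[3][3]=o[3][3],o[2][3]
  def f(p):
    x,y,t=p;R=np.array([[np.cos(t),-np.sin(t),0],[np.sin(t),np.cos(t),0],[0,0,1]])
    return np.concatenate([px(n,R@q+[x,y,0])-[u,v] for n,u,v,q in o])
  r=least_squares(f,[.4,-.1,0]);print(sw,r.x,r.cost,r.fun.round(1))
for n,u,v,z,w in [("top",332.4,237,0,"frontL"),("top",384.6,239.6,0,"frontR")]: print(w,at(n,u,v,z))
for w,z,us in [("amber",.115,(281,215)),("beaker",.07,(287,152)),("purple1",.15,(330,139)),("p2",.15,(421,181)),("p3",.15,(361,265)),("p4",.15,(401,268)),("fl1",.12,(195,200)),("fl2",.12,(193,230)),("wash",.17,(456,233))]:
  print(w,at("top",*us,z).round(3))
# pad by threshold
im=cv2.imread("pics/top0.png");m=cv2.inRange(im[250:292,175:220],(180,180,180),(255,255,255))
c=max(cv2.findContours(m,0,2)[0],key=cv2.contourArea);R=cv2.minAreaRect(c);print(R)
u,v=np.array(R[0])+[175,250];print("pad",at("top",u,v,.008)); b=cv2.boxPoints(R)+[175,250];P=[at("top",*q,.008) for q in b];print(np.round(P,3).tolist())
```

```text
0 [ 0.5420343  -0.21447056  1.23471049] 1996.8470932025734 [ 15.6  23.  -18.2 -22.3   7.6 -34.3  -7.8  33.1]
1 [ 0.54402297 -0.21596788 -0.04128351] 3.0117530141976894 [ 0.5 -0.6 -1.9 -0.5 -0.6  0.1 -0.9  0.1]
frontL [ 0.49637421 -0.14102135  0.        ]
frontR [ 0.49097622 -0.2923828   0.        ]
amber [0.544 0.009 0.115]
beaker [ 0.73  -0.005  0.07 ]
purple1 [ 0.747 -0.119  0.15 ]
p2 [ 0.636 -0.361  0.15 ]
p3 [ 0.412 -0.2    0.15 ]
p4 [ 0.405 -0.304  0.15 ]
fl1 [0.581 0.242 0.12 ]
fl2 [0.499 0.244 0.12 ]
wash [ 0.497 -0.443  0.17 ]
((20.731708526611328, 19.914636611938477), (29.706083297729492, 29.706085205078125), 6.34019136428833)
pad [0.39592242 0.25028164 0.008     ]
[[0.358, 0.296, 0.008], [0.442, 0.29, 0.008], [0.434, 0.205, 0.008], [0.35, 0.211, 0.008]]
```

Request:
{"method": "move_arm", "body": {"motion": [[5, -10, 8.5, 0, 0, 5, 0], [28.4, -83.7, 8.5, 0, 0, 14.4, 0], [28.4, -83.7, 8.5, 0, 0, 14.4, 0], [28.4, -83.7, 8.5, 0, 0, 14.4, 0], [28.4, -83.7, 8.5, 0, 0, 14.4, 0], [28.4, -83.7, 8.5, 0, 0, 14.4, 0], [28.4, -83.7, 8.5, 0, 0, 14.4, 0], [28.4, -83.7, 8.5, 0, 0, 14.4, 0]]}}

```text
time_s: 1.1
position: [0.3449, 0.1618, 0.277]
tcp_rot: [0.059, 3.14, 0.0]
force: [1.6, 0.3, 0.4]
opening: 0.218
finger_force: 0.0
```

Request:
{"method": "move_arm", "body": {"motion": [[12, -37, 2, 0, 0, 0, 0], [12, -37, 2, 0, 0, 0, 0], [12, -37, 2, 0, 0, 0, 0], [12, -37, 2, 0, 0, 0, 0], [12, -37, 2, 0, 0, 0, 0], [12, -37, 2, 0, 0, 0, 0], [12, -37, 2, 0, 0, 0, 0], [12, -37, 2, 0, 0, 0, 0]]}}

```text
time_s: 2.1
position: [0.4648, -0.2064, 0.2965]
tcp_rot: [-0.062, -3.14, -0.002]
force: [-0.0, -0.2, -0.6]
opening: 0.006
finger_force: 0.0
```

Request:
{"method": "move_arm", "body": {"motion": [[0, -0.5, -6, 0, 0, 0, 0], [0, -1, -11.4, 0, 0, 0, 0], [3, -1, -11.4, 0, 0, 0, 0], [6, -1, -11.4, 0, 0, 0, 0], [9, -1.2, -11.2, 0, 0, 0, 0], [12, -1.4, -11, 0, 0, 0, 0], [14, -1.5, -10.8, 0, 0, 0, 0], [17, -1.5, -10.5, 0, 0, 0, 0]]}}

```text
time_s: 3.1
position: [0.6353, -0.2187, 0.1925]
tcp_rot: [-0.057, -3.141, -0.001]
force: [-0.5, 0.9, -0.8]
opening: 0.009
finger_force: 0.0
```

Request:
{"method": "move_arm", "body": {"motion": [[1, 0, 0, 0, 0, 0, 0], [1, 0, 2, 0, 0, 0, 0], [1, 0, 7, 0, 0, 0, 0], [-4, 0, 11, 0, 0, 0, 0], [-9, 0, 11, 0, 0, 0, 8], [-9, 0, 11, 0, 0, 0, 9], [-9, 0, 11, 0, 0, 0, 9]]}}

```text
time_s: 3.98
position: [0.5448, -0.2212, 0.3034]
tcp_rot: [0.061, 3.139, -0.001]
force: [-0.4, 0.6, -0.2]
opening: 0.263
finger_force: 0.0
```

Run:
```python
from h import *
a=grab_frame("top");b=grab_frame("scene")
cv2.imwrite("pics/c2.png",np.hstack([crop(a,310,150,100,130,4),crop(b,170,205,100,130,4)]));s=monitor.sense();print(s["time_s"],s["position"],s["tcp_rot"])
```

```text
4.075 [ 0.54545882 -0.22124116  0.30245072] [ 5.97957154e-02  3.14072793e+00 -4.33921734e-05]
```

View pics/c2.png

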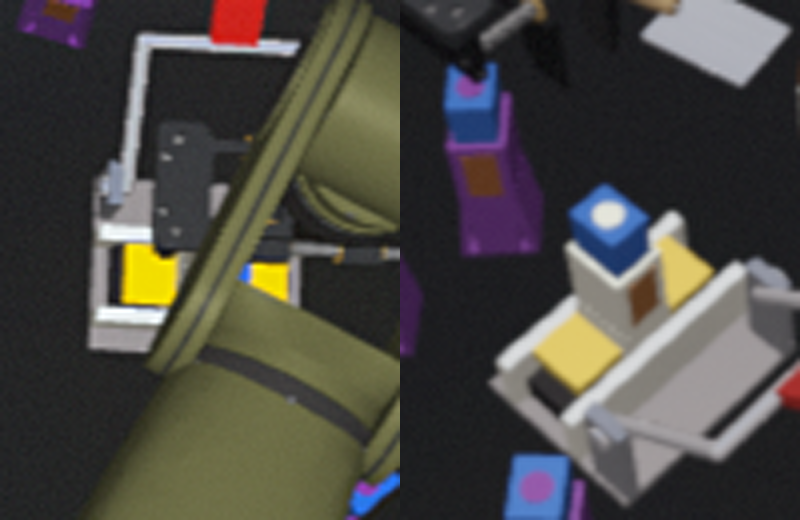

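The bail is open, lying behind the dock at top crop (215,45). The cartridge is upright, with its top disc at scene (222,258.7). I'll locate the top from the scene camera.

Run:
```python
from h import *
print(at("scene",222,258.7,.156)); print(at("top",367.5,209.5,.156))
```

```text
[ 0.54608621 -0.21629193  0.156     ]
[ 0.55641743 -0.21713325  0.156     ]
```

Request:
{"method": "move_arm", "body": {"motion": [[0, 0.5, 0, 0, 0, 0, 7], [0, 0.5, 0, 0, 0, 0, 7], [0, 0.5, 0, 0, 0, 0, 7], [0, 0.5, -5, 0, 0, 0, 7], [0, 0.5, -10, 0, 0, 0, 7], [0, 0.5, -14, 0, 0, 0, 7], [0, 0.5, -16.7, 0, 0, 0, 7], [0, 0.5, -16.7, 0, 0, 0, 7]]}}

```text
time_s: 5.08
position: [0.5433, -0.2155, 0.1321]
tcp_rot: [-0.06, -3.136, -0.004]
force: [0.4, 0.5, -0.6]
opening: 0.736
finger_force: 0.0
```

Request:
{"method": "move_arm", "body": {"motion": [[0, -1, 0.4, 0, 0, 0, 7], [-0.1, -1.6, 0.4, 0, 0, 0, 7], [-0.1, -2, 0.4, 0, 0, 0, 7], [-0.1, -2.5, 0.4, 0, 0, 0, 7], [-0.1, -2.5, 0.4, 0, 0, 0, 7]]}}

```text
time_s: 5.7
position: [0.5442, -0.2416, 0.1395]
tcp_rot: [0.061, 3.14, 0.0]
force: [-0.5, 1.7, 1.1]
opening: 0.734
finger_force: 0.5
```

Request:
{"method": "move_arm", "body": {"motion": [[0, -0.6, 0, 0, 0, 0, 7], [0, -1.2, 0, 0, 0, 0, 7], [-0.1, -1.8, 0, 0, 0, 0, 7], [-0.1, -2.3, 0, 0, 0, 0, 7], [-0.1, -2.6, 0, 0, 0, 0, 7], [-0.1, -2.6, 0, 0, 0, 0, 7]]}}

```text
time_s: 6.45
position: [0.5442, -0.2652, 0.1419]
tcp_rot: [0.06, 3.139, 0.008]
force: [-1.3, 10.4, 12.6]
opening: 0.737
finger_force: 6.4
```

Run:
```python
from h import *
b=grab_frame("scene")
cv2.imwrite("pics/c3.png",crop(b,180,230,100,100,6));s=monitor.sense();print(s["time_s"],s["position"],s["force"],s["finger_force"])
```

```text
6.5 [ 0.54423565 -0.2651802   0.14182858] [-1.10927657  9.82282432 12.00640422] 6.308679711073637
```

View pics/c3.png

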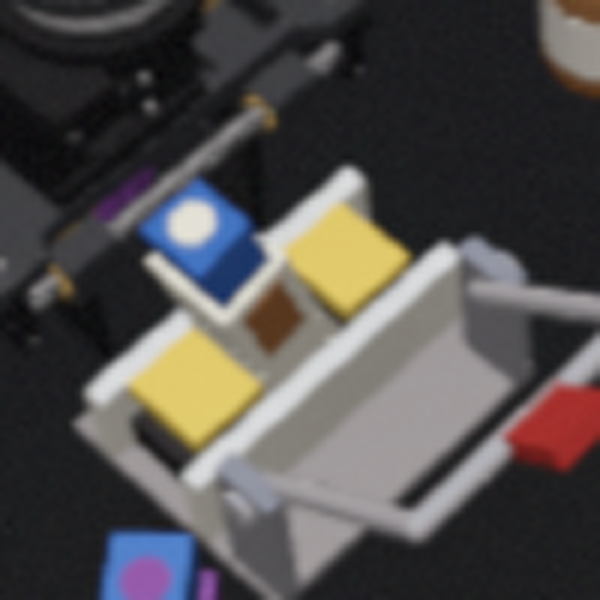

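Cartridge is tilted to -y and the finger is bearing on its shoulder. Comparing yellow cheek edges with the pre-rock picture.

```bash
cat >> h.py <<'E'
def cheeks(im):
    # warp to the cheek-top plane in dock frame, 4 px/mm, y +-70 down-up, x +-21
    c,s=np.cos(-.04),np.sin(-.04);P=[];Q=[]
    for X,Y in((-.03,.07),(-.03,-.07),(.03,-.07),(.03,.07)):
        P.append(px("scene",[.5455+c*X-s*Y,-.216+s*X+c*Y,.056]));Q.append([(.07-Y)*4000,(X+.03)*4000])
    w=cv2.warpPerspective(im,cv2.getPerspectiveTransform(np.float32(P),np.float32(Q)),(560,240))
    h=cv2.cvtColor(w,cv2.COLOR_BGR2HSV);m=cv2.inRange(h,(15,60,90),(40,255,255))
    o=[]
    for r in (100,120,140,160):
        k=np.where(m[r]>0)[0];y=70-k/4;o.append([r]+[(v.min().round(1),v.max().round(1)) if len(v) else None for v in(y[y>0],y[y<0])])
    return o,w
E
python3 - <<'E'
from h import *
b0=cv2.imread("pics/scene0.png");p=cv2.imread("pics/c2.png")
full=b0.copy();full[205:335,170:270]=cv2.resize(p[:,400:],(100,130),interpolation=cv2.INTER_AREA)
for im in(full,grab_frame("scene")): print(cheeks(im)[0])
E
```

```text
[[100, (np.float64(31.8), np.float64(60.2)), (np.float64(-61.5), np.float64(-19.5))], [120, (np.float64(27.8), np.float64(59.5)), (np.float64(-61.5), np.float64(-19.5))], [140, (np.float64(0.5), np.float64(59.2)), (np.float64(-61.5), np.float64(-19.2))], [160, (np.float64(20.2), np.float64(59.5)), (np.float64(-61.2), np.float64(-3.0))]]
[[100, (np.float64(10.8), np.float64(60.0)), (np.float64(-67.0), np.float64(-11.8))], [120, (np.float64(16.8), np.float64(59.5)), (np.float64(-67.0), np.float64(-25.8))], [140, (np.float64(16.0), np.float64(59.2)), (np.float64(-67.0), np.float64(-25.8))], [160, (np.float64(6.0), np.float64(59.5)), (np.float64(-67.0), np.float64(-15.2))]]
```

Request:
{"method": "move_arm", "body": {"motion": [[0, 0.8, 0.2, 0, 0, 0, 7], [0, 1.6, 0.2, 0, 0, 0, 7], [0.1, 2.4, 0.2, 0, 0, 0, 7], [0.1, 3.2, 0.2, 0, 0, 0, 7], [0.2, 5, 0.2, 0, 0, 0, 7], [0.3, 6.5, 0.2, 0, 0, 0, 7], [0.3, 7.3, 0.2, 0, 0, 0, 7], [0.3, 7.3, 0.2, 0, 0, 0, 7]]}}

```text
time_s: 7.55
position: [0.5461, -0.1939, 0.1413]
tcp_rot: [0.059, 3.141, -0.001]
force: [0.6, -1.0, -1.4]
opening: 0.739
finger_force: 0.3
```

Just at contact. Pushing on to about y = -0.166.

Request:
{"method": "move_arm", "body": {"motion": [[0, 0.6, 0, 0, 0, 0, 7], [0, 1.2, 0, 0, 0, 0, 7], [0.1, 1.8, 0, 0, 0, 0, 7], [0.1, 2.4, 0, 0, 0, 0, 7], [0.1, 2.8, 0, 0, 0, 0, 7], [0.1, 2.9, 0, 0, 0, 0, 7]]}}

```text
time_s: 8.3
position: [0.5481, -0.1693, 0.1442]
tcp_rot: [0.061, 3.138, -0.014]
force: [-2.2, -11.1, 7.5]
opening: 0.735
finger_force: 6.1
```

Run:
```python
from h import *
b=grab_frame("scene");print(cheeks(b)[0]);s=monitor.sense();print(s["time_s"],s["position"],s["force"])
```

```text
[[100, (np.float64(26.8), np.float64(63.8)), (np.float64(-67.0), np.float64(-25.8))], [120, (np.float64(43.2), np.float64(64.0)), (np.float64(-67.0), np.float64(-26.0))], [140, (np.float64(36.8), np.float64(63.8)), (np.float64(-67.0), np.float64(-25.8))], [160, (np.float64(11.0), np.float64(64.0)), (np.float64(-67.0), np.float64(-26.0))]]
8.35 [ 0.54809605 -0.16929056  0.14421602] [-2.16583293 -9.97874413  6.3784951 ]
```

Right is back about 5.8 mm and left only about 4.4 mm, so 4 to 5 mm more to the left.

Request:
{"method": "move_arm", "body": {"motion": [[0, 0.2, 0, 0, 0, 0, 7], [0, 0.4, 0, 0, 0, 0, 7], [0, 0.5, 0, 0, 0, 0, 7], [0, 0.5, 0, 0, 0, 0, 7]]}}

```text
time_s: 8.85
position: [0.5485, -0.1645, 0.1446]
tcp_rot: [0.061, 3.136, -0.014]
force: [-1.8, -10.2, 6.8]
opening: 0.735
finger_force: 6.0
```

Run:
```python
from h import *
b=grab_frame("scene");print(cheeks(b)[0]);s=monitor.sense();print(s["time_s"],s["position"],s["force"])
```

```text
[[100, (np.float64(29.5), np.float64(65.2)), (np.float64(-67.0), np.float64(-26.0))], [120, (np.float64(46.2), np.float64(65.5)), (np.float64(-67.0), np.float64(-26.0))], [140, (np.float64(39.2), np.float64(65.2)), (np.float64(-67.0), np.float64(-25.8))], [160, (np.float64(14.0), np.float64(65.2)), (np.float64(-67.0), np.float64(-26.0))]]
8.9 [ 0.54846671 -0.16447612  0.14458479] [ -2.47913666 -10.17086131   7.8663404 ]
```

Request:
{"method": "move_arm", "body": {"motion": [[0, -0.8, 0, 0, 0, 0, 7], [0, -1.6, 0, 0, 0, 0, 7], [-0.1, -2.4, 0, 0, 0, 0, 7], [-0.1, -3.2, 0, 0, 0, 0, 7], [-0.2, -4.2, 0, 0, 0, 0, 7], [-0.2, -5.2, -0.6, 0, 0, 0, 7], [-0.2, -5.2, -1.2, 0, 0, 0, 7], [-0.2, -5.2, -1.5, 0, 0, 0, 7]]}}

```text
time_s: 9.9
position: [0.5446, -0.2121, 0.1252]
tcp_rot: [-0.061, -3.14, -0.001]
force: [-0.0, -0.1, -0.7]
opening: 0.735
finger_force: 0.0
```

Request:
{"method": "move_arm", "body": {"motion": [[0, 0, 0, 0, 0, 0, 4], [0, 0, 0, 0, 0, 0, 3.5], [0, 0, 0, 0, 0, 0, 2.5], [0, 0, 0, 0, 0, 0, 1.5], [0, 0, 0, 0, 0, 0, 1.5], [0, 0, 0, 0, 0, 0, 1.5], [0, 0, 0, 0, 0, 0, 1.5]], "squeeze": 30}}

```text
time_s: 10.78
position: [0.5452, -0.2128, 0.1265]
tcp_rot: [0.06, 3.14, -0.001]
force: [0.1, -2.6, 1.3]
opening: 0.295
finger_force: 30.0
```

Run:
```python
from h import *
b=grab_frame("scene");print(cheeks(b)[0]);s=monitor.sense();print(s["time_s"],s["position"],s["force"],s["opening"]*95.1,s["finger_force"])
```

```text
[[100, (np.float64(10.8), np.float64(65.5)), (np.float64(-67.0), np.float64(-25.5))], [120, (np.float64(7.0), np.float64(65.5)), (np.float64(-67.0), np.float64(-25.5))], [140, (np.float64(24.8), np.float64(65.0)), (np.float64(-67.0), np.float64(-25.2))], [160, (np.float64(26.2), np.float64(65.2)), (np.float64(-67.0), np.float64(-25.5))]]
10.825 [ 0.54521608 -0.212794    0.12648768] [ 0.47571089 -1.83609779  1.2469853 ] 27.92938327275181 29.98305916786194
```

Gripped at 27.9 mm with both cheeks back. I'll centre by -2.5 mm and lift gently.

Request:
{"method": "move_arm", "body": {"motion": [[0, -0.2, 0, 0, 0, 0, 1.5], [0, -0.2, 0.5, 0, 0, 0, 1.5], [0, -0.2, 1.2, 0, 0, 0, 1.5], [0, -0.2, 2.2, 0, 0, 0, 1.5], [0, -0.2, 3.2, 0, 0, 0, 1.5]]}}

```text
time_s: 11.45
position: [0.5446, -0.2143, 0.1586]
tcp_rot: [-0.06, -3.14, -0.0]
force: [0.4, -0.4, -4.3]
opening: 0.292
finger_force: 30.0
```

Request:
{"method": "move_arm", "body": {"motion": [[0, 0, 4, 0, 0, 0, 1.5], [0, 0, 9, 0, 0, 0, 1.5], [0, 0, 14, 0, 0, 0, 1.5], [-1, 3, 16, 0, 0, 0, 1.5], [-2.6, 8, 16, 0, 0, 0, 1.5], [-4.2, 13, 16, 0, 0, 0, 1.5], [-5.8, 18, 16, 0, 0, 0, 1.5], [-7.4, 23, 16, 0, 0, 0, 1.5]]}}

```text
time_s: 12.45
position: [0.4699, 0.017, 0.3188]
tcp_rot: [0.061, 3.14, 0.0]
force: [1.3, 0.4, -5.2]
opening: 0.293
finger_force: 30.0
```

Request:
{"method": "move_arm", "body": {"motion": [[-1.6, 5, 0, 0, 0, 0, 1.5], [-3.2, 10, 0, 0, 0, 0, 1.5], [-4.8, 15, 0, 0, 0, 0, 1.5], [-6.4, 20, 0, 0, 0, 0, 1.5], [-7.3, 22.6, 0, 0, 0, 0, 1.5], [-7.4, 23.4, 0, 0, 0, 0, 1.5], [-7.4, 23.4, 0, 0, 0, 0, 1.5]]}}

```text
time_s: 13.32
position: [0.397, 0.2494, 0.3184]
tcp_rot: [0.06, 3.141, -0.001]
force: [0.7, 0.6, -5.2]
opening: 0.294
finger_force: 30.0
```

Run:
```python
from h import *
b=grab_frame("scene");a=grab_frame("top")
cv2.imwrite("pics/c4.png",np.hstack([crop(a,150,160,100,150,4),crop(b,250,90,100,150,4)]));s=monitor.sense();print(s["time_s"],s["position"],s["tcp_rot"],s["force"],s["opening"])
```

```text
13.425 [0.39733239 0.24870484 0.31828344] [ 6.22684304e-02  3.14084614e+00 -1.05677231e-03] [-0.08005242 -0.353013   -3.73086432] 0.2948937353246517
```

View pics/c4.png

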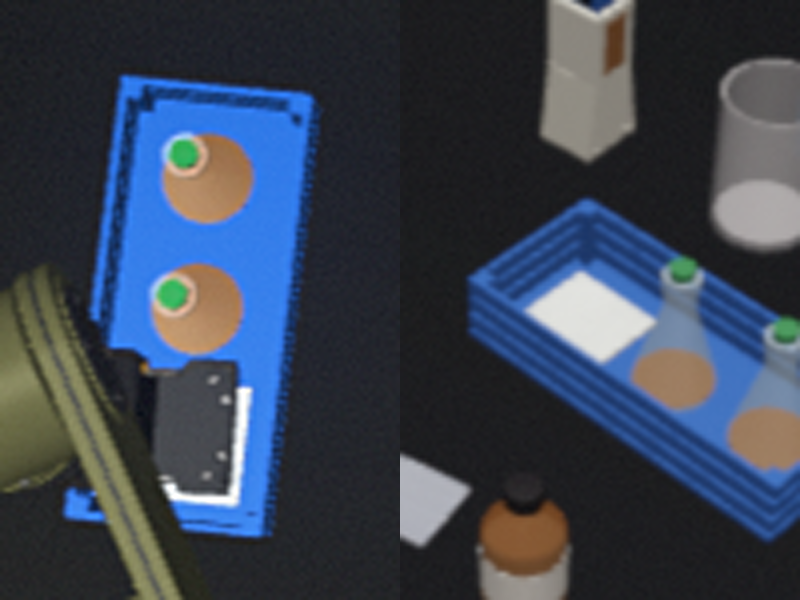

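The cartridge hangs upright over the pad, whose centre is at scene (298,169). Lowering now.

Request:
{"method": "move_arm", "body": {"motion": [[0, 0, -4, 0, 0, 0, 1.5], [0, 0, -8, 0, 0, 0, 1.5], [0, 0, -12, 0, 0, 0, 1.5], [0, 0, -15, 0, 0, 0, 1.5], [0, 0, -17, 0, 0, 0, 1.5], [0, 0, -18.2, 0, 0, 0, 1.5], [0, 0, -18.5, 0, 0, 0, 1.5], [0, 0, -18.6, 0, 0, 0, 1.5]]}}

```text
time_s: 14.42
position: [0.3977, 0.2496, 0.133]
tcp_rot: [0.061, 3.14, 0.001]
force: [0.2, -0.3, -4.3]
opening: 0.29
finger_force: 30.0
```

Run:
```python
from h import *
print(at("scene",298,169.3,.008));s=monitor.sense();print(s["time_s"],s["position"],s["force"])
```

```text
[0.40207662 0.25793698 0.008     ]
14.425 [0.39768899 0.24963953 0.13301317] [ 0.19143538 -0.33223322 -4.31366977]
```

Request:
{"method": "move_arm", "body": {"motion": [[0.1, 0.3, 0, 0, 0, 0, 1.5], [0.1, 0.3, -0.15, 0, 0, 0, 1.5], [0.1, 0.3, -0.3, 0, 0, 0, 1.5], [0.1, 0.3, -0.4, 0, 0, 0, 1.5], [0.1, 0.3, -0.4, 0, 0, 0, 1.5]]}}

```text
time_s: 15.05
position: [0.3981, 0.2527, 0.1287]
tcp_rot: [0.06, 3.141, 0.0]
force: [-1.0, -1.1, -2.1]
opening: 0.293
finger_force: 30.0
```

Request:
{"method": "move_arm", "body": {"motion": [[0, 0, -0.1, 0, 0, 0, 1.5], [0, 0, -0.15, 0, 0, 0, 1.5], [0, 0, -0.15, 0, 0, 0, 1.5]]}}

```text
time_s: 15.42
position: [0.3989, 0.2528, 0.1285]
tcp_rot: [0.06, 3.139, 0.0]
force: [-1.5, -1.7, 6.1]
opening: 0.295
finger_force: 30.0
```

The cartridge is seated on the pad (+6 N). Releasing and rising.

Request:
{"method": "move_arm", "body": {"motion": [[0, 0, 0, 0, 0, 0, 3.2], [0, 0, 0, 0, 0, 0, 4], [0, 0, 0, 0, 0, 0, 5], [0, 0, 0, 0, 0, 0, 5.5], [0, 0, 0, 0, 0, 0, 6], [0, 0, 0, 0, 0, 0, 6]]}}

```text
time_s: 16.18
position: [0.398, 0.2526, 0.1266]
tcp_rot: [-0.06, -3.141, -0.0]
force: [0.3, -0.6, 0.5]
opening: 0.629
finger_force: 0.0
```

Request:
{"method": "move_arm", "body": {"motion": [[0, 0, 2, 0, 0, 0, 6], [0, 0, 6, 0, 0, 0, 6], [0, 0, 11, 0, 0, 0, 6], [0, 0, 15, 0, 0, 0, 6], [-5, 5, 17, 0, 0, 0, 6], [-8, 10, 17, 0, 0, 0, 6], [-8, 15, 17, 0, 0, 0, 6], [-8, 15, 17, 0, 0, 0, 6]]}}

```text
time_s: 17.18
position: [0.3169, 0.4049, 0.296]
tcp_rot: [-0.054, -3.14, 0.001]
force: [0.9, -0.0, -0.6]
opening: 0.634
finger_force: 0.0
```

Run:
```python
from h import *
b=grab_frame("scene");a=grab_frame("top")
cv2.imwrite("pics/c5.png",np.hstack([crop(a,150,160,100,150,4),crop(b,250,90,100,150,4)]));cv2.imwrite("pics/c6.png",b);s=monitor.sense();print(s["time_s"],s["position"],s["force"],s["opening"])
```

```text
17.275 [0.31774171 0.40264189 0.2962054 ] [ 0.23594568 -0.48596606  0.81458232] 0.6286618158174626
```

View pics/c5.png

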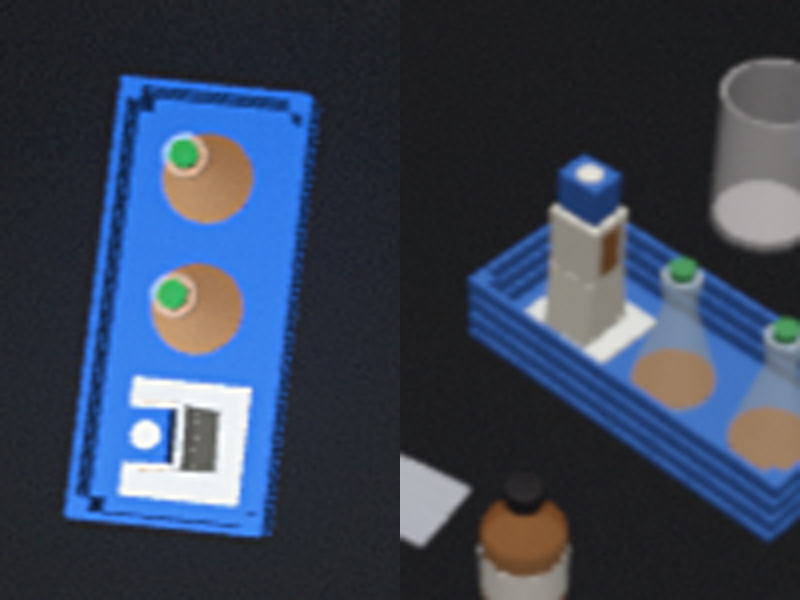

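View pics/c6.png

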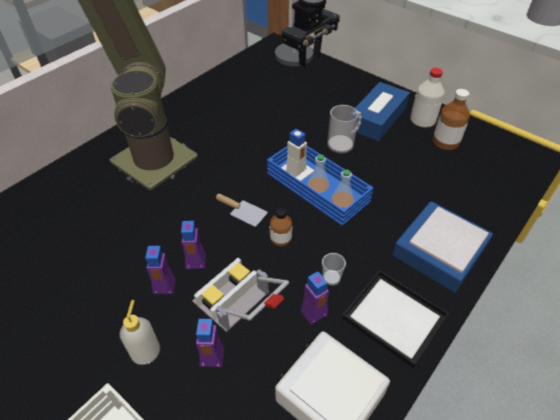

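The cartridge stands upright near the pad's centre (top crop about (187,440)). The bail is open at scene (273,300), the flasks and bystanders are where they were, and the arm is clear. Handing in.

```bash
python3 -c "
from workcell import manip
print(manip.sign_off())"
```

```text
the job is handed in; nothing more can be done
None
```

The job is handed in: the bail is open, both cheeks were rocked back about 5.8 mm, and the cartridge stands upright and released near the middle of the pad with nothing else visibly moved, but the sign-off returned no verdict.

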